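# Clamp a roller sleeve and draw its plug gauge to the red band

## Robot

A 7-joint arm with a two-finger parallel gripper is mounted at the origin on a cart in front of the work surface, level with it; the furniture and walls round the work are solid. World frame = base frame: x ahead of the robot, y to its left, z up, the work surface at z = 0. Lengths are in mm, angles in rad, forces in N, time in s.
With the tool pointing down it reaches from about 425 to 1025 mm from the base axis. Payload 3.6 kg.
Tool frame: the origin (TCP) lies midway between the tips of the shut fingers; the grasp point (between the pads) lies 19 mm behind it; z points along the fingers, y is the direction in which the jaws open and shut (so a half turn about z gives the same grasp; the last joint's range is limited). The gripper opens to 85 mm and grips with 20 to 120 N. Pads are 22 mm wide; open, the fingers measure 114 mm over their backs; the gripper's body (76 mm by 85 mm) begins 54 mm behind the grasp point. The pads swing forward as they close: fully open they stand 13 mm farther back than shut.
Start: joints at [-1.294, 0.591, 0.048, 1.609, -0.033, 0.943, -0.034], TCP at [262.032, 675.995, 231.302] pointing down, gripper open.
Joint ranges: [-2.69, 2.69], [-0.47, 2.24], [-1.27, 1.36], [0.19, 2.51], [-1.53, 4.68], [0.08, 2.07], [-3.09, 3.09]. Speed limits (rad/s): [2.57, 2.57, 3.14, 3.14, 3.14, 3.14, 3.14].

## Interface

Orientations are given as a unit quaternion [x, y, z, w].
In Python, from cell import manip gives the robot as it stands. The module is installed in compiled form; this text tells all that it offers. Calls block until the motion is done:
- manip.move_ptp(position, orientation): joint-space move of the TCP to a pose.
- manip.movel(position, ori=None, velocity=150, max_force=None): straight line of the TCP; ori=None keeps the orientation; velocity is the mean speed in mm/s. With max_force (N) it stops when the force on the tool has changed by that much, and returns True; else False.
- manip.goto_joints(angles): joint-space move.
- manip.command_gripper(opening): opening from 0.0 (shut) to 1.0 (fully open); the grip force is fixed at half the most; returns when the fingers have stopped.
- manip.hold(seconds).
- manip.solve_ik(position, orientation): joint angles nearest the present ones, or None.
- manip.get_obs(): the state.
- manip.get_image(name): name is "scene" or "top" or "wrist"; returns the picture (420x560x3 uint8, red, green, blue); there is no depth.
- manip.camera_params(name): a dict with "K" (3x3 intrinsics, pixels), "k1" (the pictures are not rectified: a ray, as slopes to the right and down, at radius r is drawn at 1 + k1 r^2 times it, then the intrinsics apply), "eye" and "rotation" of the camera in the world. Camera axes: x right, y down, z forward; pixel columns grow to the right and rows downward; lengths in mm; the calibration is good to about 2 mm. A picture is of the moment at which its call begins: read the wrist's pose just before it. camera_params takes no time and is no camera call; for the wrist camera it gives the pose at the moment of the call.
A pose or a line that the arm cannot do raises manip.MotionError and nothing moves.
- manip.job_done(): hands the job in, once; it reports no verdict.
The state is a dict: "t": time; "qpos": joint angles; "joint_velocities": joint speeds; "joint_efforts": joint torques, N m; "eef_pos": TCP position; "tool_rot": TCP orientation; "force": force on the tool from outside, world axes, zero at the start; "moment": the same for the moment, N m; "grip_width": opening from 0.0 (shut) to 1.0 (fully open).
Only numpy, scipy, OpenCV 4.12 (cv2) and the standard library are available. Lean on these libraries where they do the work, as an engineer would, in place of code of your own. Each camera call takes 0.05 s, during which the arm holds its last target.

## Task

Swing the hold-down frame of the gauging fixture fully down over the grey roller sleeve. Then grip the black head of the plug gauge and draw the plug straight up out of the sleeve's bore until its red band has come fully clear of the sleeve's top, with the black rubber ring near its foot still inside the bore. Finish while holding the plug there, still and upright, with the frame still down and the sleeve seated; leave the loose parts near the fixture where they are.

Things in the scene. Friction and masses are not known exactly. Their poses are not given: they have to be found in the camera images.
- fixture: gauging fixture fixed to the trolley: aluminium base plate 190 x 96 mm and 12 mm thick, three 16 mm high steel pins on it round the sleeve, two blue hinge cheeks at the back (up to 102 mm above the trolley) and a blue rest in front (87 mm). Origin: trolley surface, under the nest's centre (the sleeve's axis when seated). Its x axis points to the hinge side, y along the hinge axis, z up
- holddown (a joint): angle of the steel hold-down frame: 0 = fully down (level over the sleeve's rim), positive = swung up, up to 1.2 rad; it starts half open. A stiff hinge: it stays where it is left and takes about 5 N at the pad to move
- hinge (a point): point on the hinge axis of the frame, mid-way between the cheeks: 62 mm along the fixture's +x from its origin, 91 mm above the trolley. The axis is the fixture's y
- pad (a point): top centre of the orange press pad (24 x 32 mm) at the free end of the frame; moves with the frame. It lies 137 mm from the hinge axis along the frame and 9 mm above the frame's middle plane. Push it down in an arc about the hinge; the frame is a rectangular window, 8 mm thick, 61 mm wide, whose 39 mm wide opening passes round the plug. Its top is 95 mm above the trolley when down (side bars)
- mouth (a point): centre of the top rim of the grey roller sleeve, a loose tube 54 mm in diameter and 74 mm high standing in the nest on the base plate; the rim is 86 mm above the trolley when seated; bore about 35 mm, right through. Under the closed frame it can rise 1 mm as the plug is drawn
- plug_head (a point): centre of the plug gauge's black grip head (30 mm diameter, 32 mm high); z along the plug, up. The plug is a loose steel rod, 33 mm diameter, 128 mm long with a 20 mm neck and the head, about 0.3 kg, its foot on the base plate, so the head's centre starts 124 mm above the trolley (38 mm above the mouth). Its rubber ring drags: lifting it takes 11 to 15 N in all
- red_band (a point): lower edge of the red band (8 mm wide) on the plug, on its axis, 80 mm below the head's centre; it starts 42 mm below the mouth
- rubber_ring (a point): upper edge of the black rubber ring (6 mm wide) near the plug's foot, on its axis, 98 mm below the head's centre; it starts 60 mm below the mouth
- slide: brown slide block with a black knurled screw near the fixture, 87 x 58 x 22 mm, loose; leave alone
- nylon: white nylon block near the fixture, 24 x 50 x 24 mm, loose; leave alone
- bolt: steel hex bolt lying near the fixture, 78 mm long, loose; leave alone

How it is judged:
By the outcome, as a careful person would: the job done as asked, in the order asked, and still so for the second after the job is handed in, while the arm keeps its last pose, push and grip.
It also fails if it takes over 45 s, if anything falls off the work surface, if the arm or the gripper's body presses on something with over 40 N, if the wrist force passes 120 N, or if a joint passes its speed limit or range.

## Working session

There is one attempt and no reset: what is moved stays moved. The work goes in short steps, each a Python script; the robot and the scene stay as the last script left them, time stands still between calls to the robot, and variables do not carry over. Pictures are saved under pics/ and viewed, and the job is handed in when it is done.

```bash
mkdir -p pics; python3 - <<'E'
from cell import manip
import cv2, numpy as np
o=manip.get_obs()
for k,v in o.items(): print(k,np.round(v,3))
for n in ("scene","top","wrist"):
    p=manip.camera_params(n); print(n,{k:np.round(v,4).tolist() for k,v in p.items()})
    cv2.imwrite(f"pics/{n}0.png",manip.get_image(n)[:,:,::-1])
E
```

```text
t 0.0
qpos [-1.294  0.592  0.048  1.61  -0.033  0.943 -0.034]
joint_velocities [-0.001  0.002  0.     0.001 -0.     0.     0.001]
joint_efforts [ 0.0000e+00 -5.4870e+01  1.5460e+00 -1.9813e+01  9.0000e-03  9.0000e-03
 -0.0000e+00]
eef_pos [261.734 675.208 230.12 ]
tool_rot [ 0.184  0.983 -0.001 -0.   ]
force [ 0.3   -0.532 -0.186]
moment [-0.01   0.031 -0.013]
grip_width 1.0
scene {'K': [[464.7935, 0.0, 278.3537], [0.0, 464.7935, 205.7904], [0.0, 0.0, 1.0]], 'k1': 0.0013, 'eye': [223.5538, -518.7548, 588.5995], 'rotation': [0.8547, -0.2092, 0.1004, -0.4644]}
top {'K': [[434.9757, 0.0, 284.3463], [0.0, 434.9757, 206.908], [0.0, 0.0, 1.0]], 'k1': -0.1339, 'eye': [411.6293, 108.913, 938.7103], 'rotation': [0.7072, -0.7022, 0.0579, -0.0597]}
wrist {'K': [[367.9036, 0.0, 278.0427], [0.0, 367.9036, 209.7085], [0.0, 0.0, 1.0]], 'k1': 0.0268, 'eye': [189.0776, 701.8458, 373.1812], 'rotation': [0.8152, 0.5586, 0.0857, 0.1264]}
```

View pics/scene0.png

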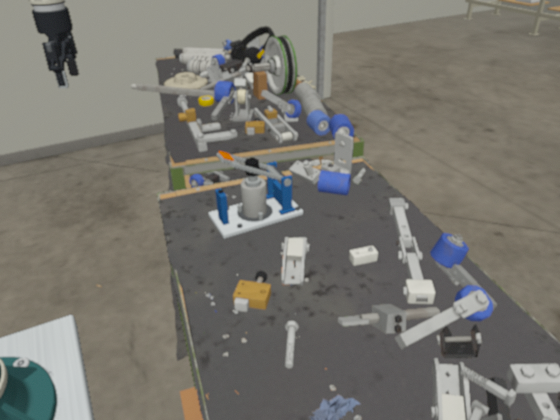

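View pics/top0.png

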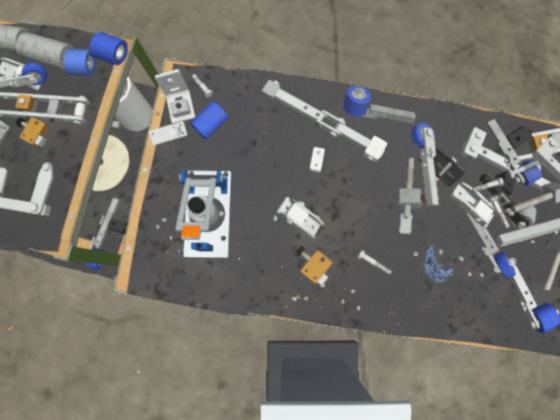

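View pics/wrist0.png

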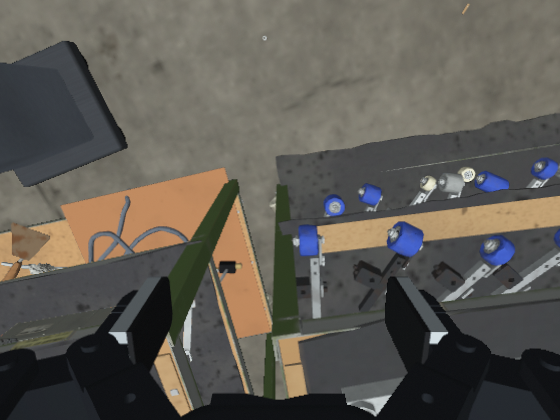

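```bash
cat > h.py <<'E'
import numpy as np, cv2
from scipy.spatial.transform import Rotation as R
from cell import manip
def ray(c,uv):
    K=c['K'];u=np.array(uv,float)
    d=np.array([(u[0]-K[0][2])/K[0][0],(u[1]-K[1][2])/K[1][1]]);x=d.copy()
    for _ in range(20): x=d/(1+c['k1']*(x@x))
    v=R.from_quat(c['rotation']).apply([x[0],x[1],1.]) if np.size(c['rotation'])==4 else np.array(c['rotation'])@[x[0],x[1],1.]
    return np.array(c['eye'],float),v/np.linalg.norm(v)
def onz(c,uv,z):
    e,v=ray(c,uv);return e+v*(z-e[2])/v[2]
def tri(l):
    A=np.zeros((3,3));b=np.zeros(3);
    for c,uv in l:
        e,v=ray(c,uv);P=np.eye(3)-np.outer(v,v);A+=P;b+=P@e
    X=np.linalg.solve(A,b)
    res=[np.linalg.norm(np.cross(ray(c,uv)[1],X-np.array(c['eye']))) for c,uv in l]
    return X,res
def proj(c,X):
    d=R.from_quat(c['rotation']).inv().apply(np.array(X,float)-np.array(c['eye']));s=d[:2]/d[2]
    s=s*(1+c['k1']*(s@s));return np.array([c['K'][0][0]*s[0]+c['K'][0][2],c['K'][1][1]*s[1]+c['K'][1][2]])
E
python3 - <<'E'
import cv2
a=cv2.imread('pics/top0.png')[155:275,150:270];cv2.imwrite('pics/top0c.png',cv2.resize(a,None,fx=5,fy=5,interpolation=2))
a=cv2.imread('pics/scene0.png')[140:245,190:320];cv2.imwrite('pics/scene0c.png',cv2.resize(a,None,fx=5,fy=5,interpolation=2))
E
```

```text
(no output)
```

View pics/top0c.png

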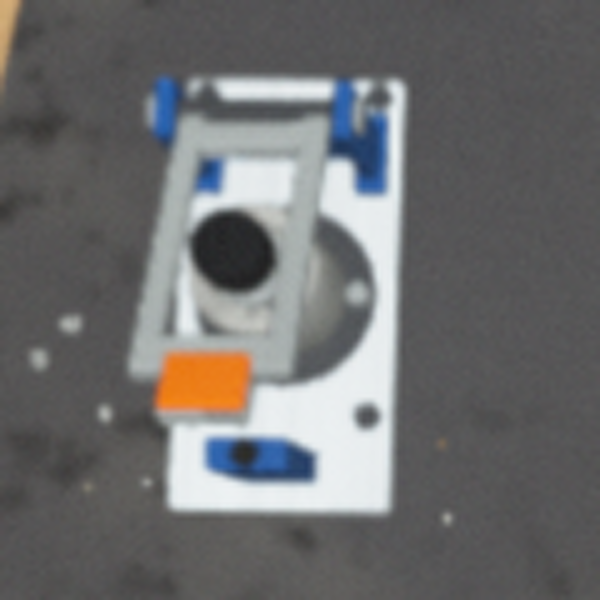

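View pics/scene0c.png

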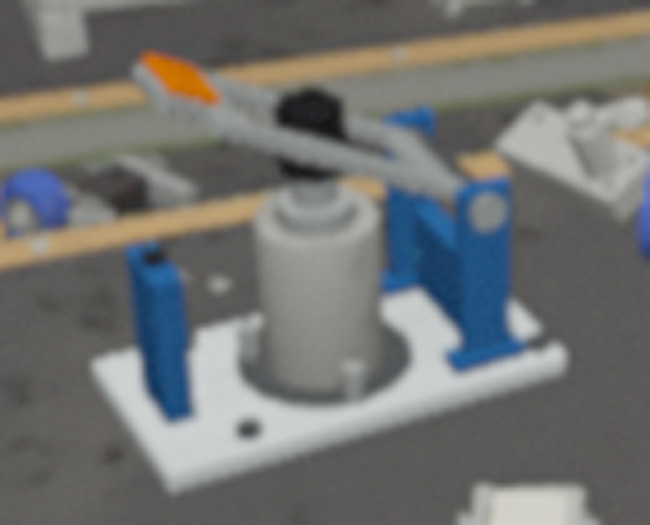

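```bash
python3 - <<'E'
from h import *
T=manip.camera_params('top');S=manip.camera_params('scene')
it=cv2.imread('pics/top0.png');isc=cv2.imread('pics/scene0.png')
f=lambda u,v:(150+(u+.5)/5-.5,155+(v+.5)/5-.5)
g=lambda u,v:(190+(u+.5)/5-.5,140+(v+.5)/5-.5)
P={}
for n,c in dict(tr=(406,80),br=(391,513),bl=(167,513)).items():
    P[n]=onz(T,f(*c),12);print(n,P[n].round(1))
print(np.linalg.norm(P['tr']-P['br']),np.linalg.norm(P['bl']-P['br']))
d=P['tr']-P['br'];print('yaw long',np.degrees(np.arctan2(d[1],d[0])));d=P['bl']-P['br'];print('yaw short',np.degrees(np.arctan2(d[1],d[0]))-90)
for n,c in dict(fl=(175,490),fr=(566,365),l=(92,362)).items(): print('scene',n,onz(S,g(*c),12).round(1))
# head: black blob in top
def blob(img,m,roi):
    x0,y0,x1,y1=roi;q=np.zeros(m.shape,np.uint8);q[y0:y1,x0:x1]=m[y0:y1,x0:x1]
    n,l,s,c=cv2.connectedComponentsWithStats(q);i=1+np.argmax(s[1:,4]);return c[i],s[i]
blk=(it.max(2)<50).astype(np.uint8);c,s=blob(it,blk,(185,190,212,220));print('head px',c,s);print(onz(T,c,138).round(1))
hsvt=cv2.cvtColor(it,cv2.COLOR_BGR2HSV);hs=cv2.cvtColor(isc,cv2.COLOR_BGR2HSV)
org=lambda h:((h[...,0]<14)&(h[...,1]>170)&(h[...,2]>150)).astype(np.uint8)
ct,st=blob(it,org(hsvt),(175,220,205,245));cs,ss=blob(isc,org(hs),(210,145,240,170));print(ct,st,cs,ss)
print('pad',tri([(T,ct),(S,cs)]))
# head top center in scene ~ (310,97)
hx=(234,250)
print('head tri',tri([(T,c),(S,g(311,128))]))
print('cheek R disc scene',g(487,212))
# mouth in scene
print('mouth', onz(S,g(318,212),86))
E
```

```text
tr [647.5 230.1  12. ]
br [458.  231.4  12. ]
bl [456.8 327.8  12. ]
189.4896516076048 96.48754217636012
yaw long -0.3807020723153354
yaw short 0.7380552498462407
scene fl [457.4 218.3  12. ]
scene fr [643.2 220.9  12. ]
scene l [459.2 324.5  12. ]
head px [196.18125 204.8625 ] [189 198  15  15 160]
[549.  277.1 138. ]
[188.53846154 227.84615385] [181 226  19  10  26] [219.  151.5] [219 151   1   2   2]
pad (array([494.03250454, 284.23223672, 172.12261387]), [np.float64(7.654512876176803), np.float64(7.654512876176939)])
head tri (array([551.73447404, 279.17118384, 126.89776918]), [np.float64(0.8910522019934708), np.float64(0.8910522019936787)])
cheek R disc scene (287.0, 182.0)
mouth [553.44263917 278.89131667  86.        ]
```

```bash
python3 - <<'E'
from h import *
for nm,q in (('x',[1,0,0,0]),('y',[0,1,0,0]),('d',[.7071,.7071,0,0]),('e',[.7071,-.7071,0,0])):
    for p in ([480,279,300],[494,279,185],[476,279,98],[551,279,126],[551,279,180],[551,279,230],[420,279,250]):
        s=manip.solve_ik(p,q);print(nm,p,None if s is None else np.round(s,2))
E
```

```text
x [480, 279, 300] [-1.24  0.4   0.85  1.95 -0.36  0.96 -1.78]
x [494, 279, 185] [-1.11  0.56  0.74  2.03 -0.55  0.76 -1.61]
x [476, 279, 98] [-1.02  0.65  0.59  2.11 -0.67  0.57 -1.52]
x [551, 279, 126] [-0.99  0.69  0.66  1.95 -0.64  0.72 -1.5 ]
x [551, 279, 180] [-1.03  0.63  0.73  1.92 -0.57  0.81 -1.56]
x [551, 279, 230] [-1.07  0.57  0.78  1.88 -0.5   0.9  -1.61]
x [420, 279, 250] [-1.31  0.39  0.84  2.1  -0.4   0.81 -1.8 ]
y [480, 279, 300] [-0.64  0.3   0.04  1.92 -0.02  0.92  0.98]
y [494, 279, 185] [-0.59  0.45 -0.01  2.01  0.01  0.68  0.97]
y [476, 279, 98] [-0.58  0.57 -0.04  2.09  0.05  0.48  0.91]
y [551, 279, 126] [-0.52  0.59 -0.03  1.93  0.03  0.62  1.  ]
y [551, 279, 180] [-0.53  0.52 -0.01  1.9   0.01  0.72  1.02]
y [551, 279, 230] [-0.55  0.46  0.01  1.86 -0.    0.82  1.03]
y [420, 279, 250] [-0.7   0.29  0.03  2.08 -0.01  0.77  0.91]
d [480, 279, 300] [-0.94  0.32  0.43  1.94 -0.17  0.92 -0.43]
d [494, 279, 185] [-0.85  0.48  0.36  2.02 -0.25  0.69 -0.34]
d [476, 279, 98] [-0.8   0.59  0.25  2.1  -0.3   0.49 -0.32]
d [551, 279, 126] [-0.74  0.61  0.29  1.94 -0.28  0.63 -0.28]
d [551, 279, 180] [-0.79  0.54  0.35  1.91 -0.26  0.73 -0.29]
d [551, 279, 230] [-0.82  0.48  0.39  1.87 -0.24  0.83 -0.31]
d [420, 279, 250] [-1.01  0.31  0.42  2.09 -0.18  0.77 -0.48]
e [480, 279, 300] [-0.31  0.32 -0.38  1.91  0.14  0.94  2.38]
e [494, 279, 185] [-0.28  0.48 -0.42  1.99  0.29  0.72  2.26]
e [476, 279, 98] [-0.32  0.6  -0.4   2.08  0.44  0.54  2.1 ]
e [551, 279, 126] [-0.25  0.62 -0.42  1.92  0.39  0.68  2.24]
e [551, 279, 180] [-0.24  0.55 -0.42  1.89  0.31  0.77  2.3 ]
e [551, 279, 230] [-0.25  0.49 -0.41  1.85  0.25  0.86  2.36]
e [420, 279, 250] [-0.35  0.31 -0.41  2.07  0.17  0.79  2.28]
```

```bash
python3 - <<'E'
from h import *
manip.movel([262,675,400],velocity=250)
manip.move_ptp([440,279,340],[0,1,0,0])
manip.command_gripper(0.0)
o=manip.get_obs();print(o['t'],o['eef_pos'],o['tool_rot'],o['grip_width'])
c=manip.camera_params('wrist');print({k:np.round(v,4).tolist() for k,v in c.items()})
im=manip.get_image('wrist')[:,:,::-1];cv2.imwrite('pics/w1.png',im)
import json;json.dump({k:np.array(v).tolist() for k,v in c.items()},open('w1.json','w'))
E
```

```text
3.35 [440.00482745 278.97107569 340.02012379] [1.54409616e-05 1.00000000e+00 7.58417531e-06 1.22695608e-05] -0.0009556965196382327
{'K': [[367.9036, 0.0, 278.0427], [0.0, 367.9036, 209.7085], [0.0, 0.0, 1.0]], 'k1': 0.0268, 'eye': [362.0254, 277.3199, 482.9592], 'rotation': [0.6988, 0.6988, 0.1082, 0.1078]}
```

View pics/w1.png

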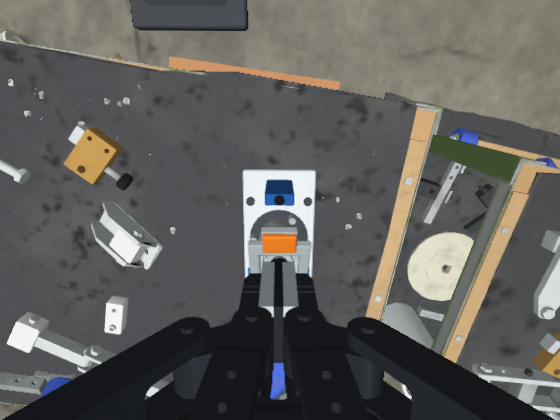

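```bash
python3 - <<'E'
from h import *
manip.movel([620,279,330],velocity=250)
o=manip.get_obs();print(o['t'],o['eef_pos'])
c=manip.camera_params('wrist')
im=manip.get_image('wrist')[:,:,::-1];cv2.imwrite('pics/w2.png',im)
import json;json.dump({k:np.array(v).tolist() for k,v in c.items()},open('w2.json','w'));print(c['eye'])
cv2.imwrite('pics/w2c.png',cv2.resize(im[40:250,170:390],None,fx=2.8,fy=2.8,interpolation=2))
E
```

```text
4.275 [618.82486781 279.23172312 329.65031376]
[541.07324892 277.56795027 472.74811434]
```

View pics/w2.png

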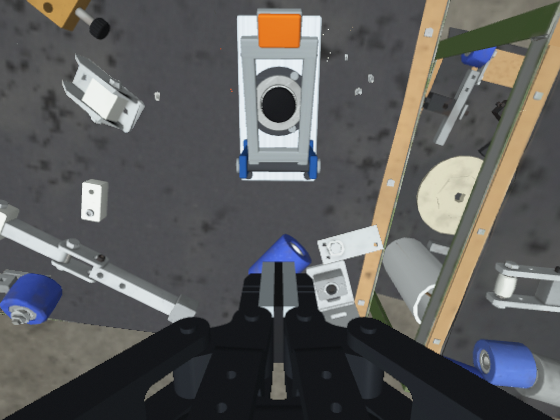

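View pics/w2c.png

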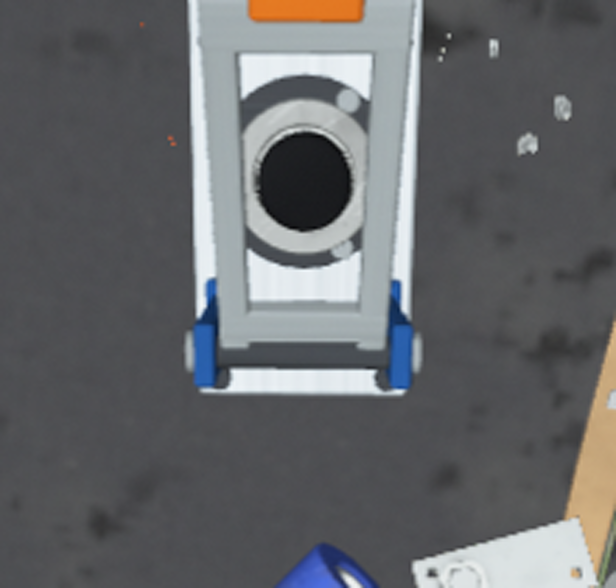

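The close view shows the fixture almost aligned with the image: head disc about (278,104), pad about (279,30), hinge barrel about (279,165). I'll measure these by masks.

```bash
python3 - <<'E'
from h import *
import json
c=json.load(open('w2.json'));im=cv2.imread('pics/w2.png');hsv=cv2.cvtColor(im,cv2.COLOR_BGR2HSV)
def blob(m,roi):
    x0,y0,x1,y1=roi;q=np.zeros(m.shape,np.uint8);q[y0:y1,x0:x1]=m[y0:y1,x0:x1]
    n,l,s,ce=cv2.connectedComponentsWithStats(q);i=1+np.argmax(s[1:,4]);return ce[i],s[i],(l==i)
hc,hs,_=blob((im.max(2)<55),(250,75,310,130));print('head',hc,hs,onz(c,hc,140).round(1))
print('diam at 140:',np.linalg.norm(onz(c,(hs[0]-.5,hc[1]),140)-onz(c,(hs[0]+hs[2]-.5,hc[1]),140)))
pc,ps,m=blob((hsv[...,0]<16)&(hsv[...,1]>180)&(hsv[...,2]>120),(240,0,320,60));print('pad',pc,ps)
for z in (170,176,182): print(z,onz(c,pc,z).round(1))
T=manip.camera_params('top')
it=cv2.imread('pics/top0.png');h2=cv2.cvtColor(it,cv2.COLOR_BGR2HSV)
tc,ts,_=blob((h2[...,0]<16)&(h2[...,1]>150)&(h2[...,2]>120),(175,220,205,245));print('pad top',tc,ts,tri([(c,pc),(T,tc)]))
print('head tri',tri([(c,hc),(T,(196.3,204.6))]))
b,bs,mb=blob((hsv[...,0]>100)&(hsv[...,0]<125)&(hsv[...,1]>130),(230,130,255,185));b2,bs2,_=blob((hsv[...,0]>100)&(hsv[...,0]<125)&(hsv[...,1]>130),(300,130,325,185))
print(b,bs,b2,bs2)
p1=onz(c,(bs[0]+3,164),91);p2=onz(c,(bs2[0]+bs2[2]-4,164),91);print('cheeks',p1,p2)
w=((hsv[...,1]<40)&(hsv[...,2]>215)).astype(np.uint8);
ys=[]
for r in range(60,130,5):
    xs=np.where(w[r,225:335])[0]+225; a,bb=onz(c,(xs.min()-.5,r),12),onz(c,(xs.max()+.5,r),12);ys.append((a[0],a[1],bb[1]))
ys=np.array(ys);print(np.polyfit(ys[:,0],ys[:,1],1),np.polyfit(ys[:,0],ys[:,2],1),ys.mean(0))
E
```

```text
head [278.22271224 104.56560088] [262  87  33  36 907] [550.1 277.9 140. ]
diam at 140: 28.649145238792023
pad [279.02928258  29.99853587] [ 258   14   43   34 1366]
170 [496.3 278.4 170. ]
176 [497.2 278.4 176. ]
182 [498.  278.4 182. ]
pad top [190.21276596 231.06914894] [181 226  19  11 188] (array([496.07830373, 278.77268775, 170.81356988]), [np.float64(0.4626255390425886), np.float64(0.46262553904256704)])
head tri (array([550.2996312 , 277.91385549, 133.24398353]), [np.float64(0.0019259063120952464), np.float64(0.0019259063121476374)])
[243.31355932 161.72033898] [239 140   9  38 236] [312.12955466 162.38866397] [308 140  10  39 247]
cheeks [611.13380634 240.12317313  91.        ] [611.07727908 315.45015498  91.        ]
[-4.32806796e-03  2.33606771e+02] [-8.94804836e-03  3.29256476e+02] [540.30324641 231.26830148 324.42181677]
```

```bash
python3 - <<'E'
from h import *
manip.movel([499,278.4,215],velocity=250)
f0=np.array(manip.get_obs()['force'])
H=np.array([612,91.])
def pad(a): return H+137*np.array([-np.cos(a),np.sin(a)])+9*np.array([np.sin(a),np.cos(a)])
print(manip.movel([497,278.4,168],velocity=60,max_force=15))
o=manip.get_obs();print(o['eef_pos'].__class__,np.round(o['eef_pos'],1),np.round(np.array(o['force'])-f0,1))
for a in (.45,.35,.25,.15,.07,.02):
    p=pad(a);r=manip.movel([p[0]+1,278.4,p[1]-1],velocity=70,max_force=25)
    o=manip.get_obs();print(a,r,np.round(p,1),np.round(o['eef_pos'],1),np.round(np.array(o['force'])-f0,1))
    if r: break
print(round(o['t'],2))
E
```

```text
False
<class 'numpy.ndarray'> [497.1 278.5 168. ] [-0.6  0.3  0.4]
0.45 False [492.6 158.7] [493.3 278.4 157.4] [-0.7 -0.7  0.6]
0.35 False [486.4 146.4] [486.7 278.1 145. ] [-0.4 -0.8  0.4]
0.25 False [481.5 133.6] [481.7 278.1 132.2] [-0.6 -1.3  1. ]
0.15 False [477.9 120.4] [478.2 278.2 118.9] [-0.7  0.1  0.1]
0.07 False [476.  109.6] [476.5 278.2 108.2] [-1.3  0.1  0.4]
0.02 False [475.2 102.7] [475.8 278.3 101.4] [-0.9 -0.1  0.2]
7.99
```

```bash
python3 - <<'E'
from h import *
a=manip.get_image('scene')[:,:,::-1];cv2.imwrite('pics/s2.png',cv2.resize(a[110:250,170:340],None,fx=4,fy=4,interpolation=2))
cv2.imwrite('pics/w3.png',manip.get_image('wrist')[:,:,::-1])
E
```

```text
(no output)
```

View pics/s2.png

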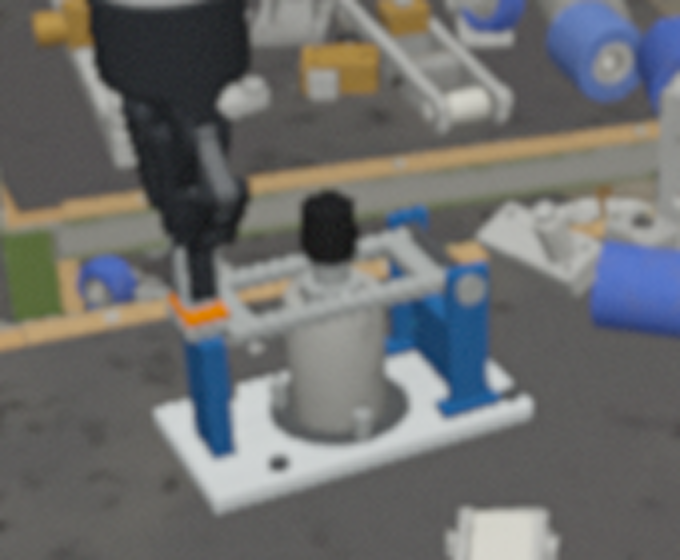

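View pics/w3.png

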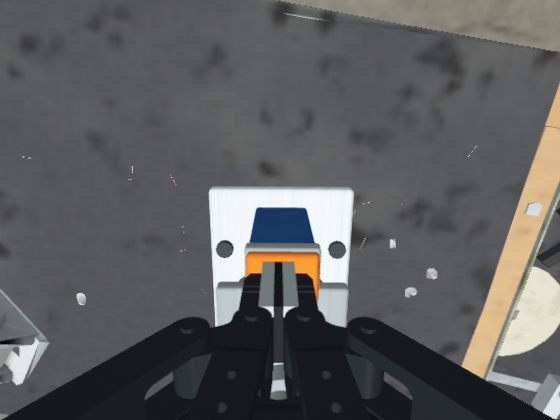

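```bash
python3 - <<'E'
from h import *
f0=np.array(manip.get_obs()['force']);print(f0.round(1))
r=manip.movel([475.5,278.4,93],velocity=15,max_force=20)
o=manip.get_obs();print(r,np.round(o['eef_pos'],2),np.round(o['force'],1))
manip.hold(.2)
o=manip.get_obs();print(np.round(o['eef_pos'],2),np.round(o['force'],1),o['t'])
E
```

```text
[-0.1  0.3 -0.2]
True [476.04 278.39  99.98] [-1.5 -0.5  7.2]
[476.07 278.41  99.99] [-0.6 -1.2  7. ] 8.6417
```

```bash
python3 - <<'E'
from h import *
r=manip.movel([475.8,278.4,95],velocity=15,max_force=25)
o=manip.get_obs();print(r,np.round(o['eef_pos'],2),np.round(o['force'],1))
manip.movel([475.8,278.4,150],velocity=150)
manip.movel([551,278,230],velocity=250)
manip.command_gripper(1.0)
manip.movel([620,279,330],velocity=250)
o=manip.get_obs();print(o['t'],o['eef_pos'])
c=manip.camera_params('wrist')
im=manip.get_image('wrist')[:,:,::-1];cv2.imwrite('pics/w4.png',im)
import json;json.dump({k:np.array(v).tolist() for k,v in c.items()},open('w4.json','w'))
a=manip.get_image('scene')[:,:,::-1];cv2.imwrite('pics/s4r.png',a);cv2.imwrite('pics/s4.png',cv2.resize(a[140:250,190:310],None,fx=5,fy=5,interpolation=2))
E
```

```text
True [476.08 278.43  99.95] [-1.3 -0.3  9.1]
11.3833 [618.7105218  278.79891107 328.81027739]
```

View pics/w4.png

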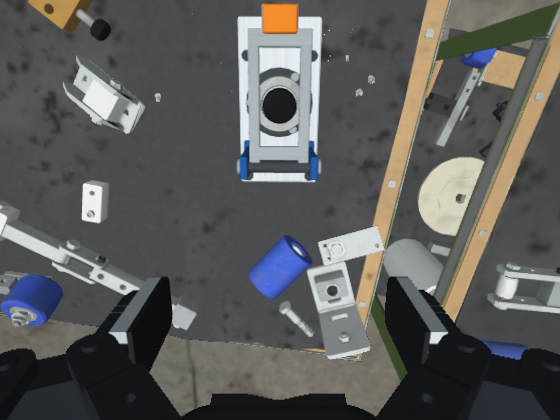

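View pics/s4.png

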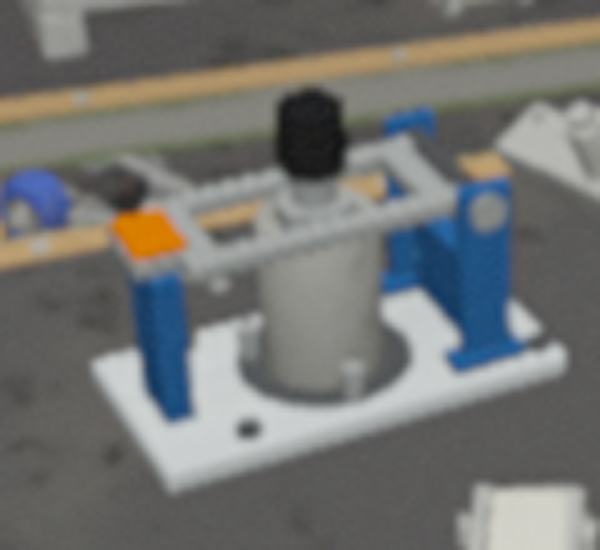

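```bash
python3 - <<'E'
from h import *
import json
c=json.load(open('w4.json'));im=cv2.imread('pics/w4.png')
m=np.zeros(im.shape[:2],np.uint8);m[75:130,255:305]=(im.max(2)<55)[75:130,255:305]
n,l,s,ce=cv2.connectedComponentsWithStats(m);i=1+np.argmax(s[1:,4]);print(ce[i],s[i])
h=onz(c,ce[i],140);h2=onz(c,ce[i],138);print(h,h2)
x,y=h[0],h[1]
assert abs(x-550.3)<3 and abs(y-278)<3
manip.movel([x,y,230],velocity=250)
f0=np.array(manip.get_obs()['force'])
r=manip.movel([x,y,104.5],velocity=100,max_force=10)
o=manip.get_obs();print(r,np.round(o['eef_pos'],2),np.round(o['force']-f0,1))
if not r:
    manip.command_gripper(0.0)
    o=manip.get_obs();print(np.round(o['eef_pos'],2),np.round(o['force']-f0,1),np.round(o['moment'],2),o['grip_width'],o['t'])
a=manip.get_image('scene')[:,:,::-1];cv2.imwrite('pics/s5.png',cv2.resize(a[110:250,170:340],None,fx=4,fy=4,interpolation=2))
E
```

```text
[279.03825137 105.38907104] [263  88  33  35 915]
[550.06231158 277.98463171 140.        ] [550.11441747 277.9883957  138.        ]
False [550.59 278.24 105.19] [-1.  -0.7  0.3]
[550.28 278.5  104.84] [-1.3  1.4  2.6] [ 0.16  0.11 -0.  ] 0.339745602367971 14.0917
```

View pics/s5.png

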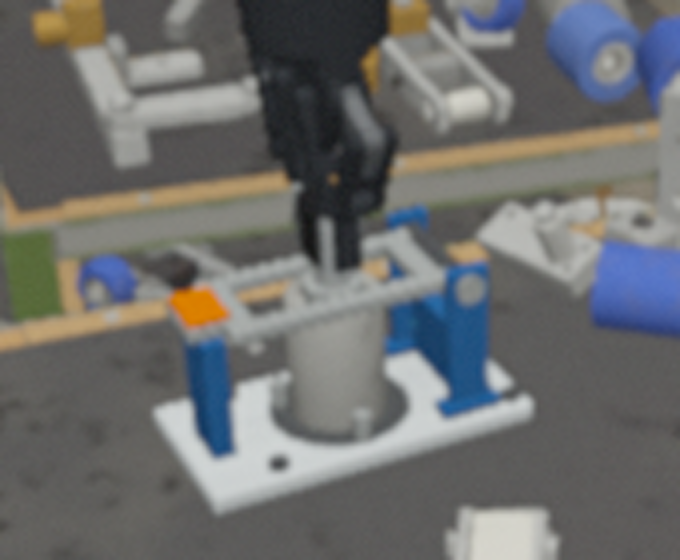

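```bash
python3 - <<'E'
from h import *
o=manip.get_obs();x,y,z0=o['eef_pos'];f0=np.array(o['force']);print(o['eef_pos'])
for dz in (5,15,30,40):
    r=manip.movel([x,y,z0+dz],velocity=30,max_force=35)
    o=manip.get_obs();print(dz,r,np.round(o['eef_pos'],2),np.round(o['force']-f0,1),np.round(o['moment'],2),round(o['grip_width'],3))
    if r: break
a=manip.get_image('scene')[:,:,::-1];cv2.imwrite('pics/s6.png',cv2.resize(a[110:250,170:340],None,fx=4,fy=4,interpolation=2));print(z0,o['t'])
E
```

```text
[550.28448777 278.52222986 104.86696545]
5 False [549.19 278.02 108.82] [ -0.3  -0.6 -11.9] [ 0.23 -0.1  -0.02] 0.336
15 False [549.78 277.98 120.14] [ -0.8  -1.2 -10.8] [-0.13  0.21  0.  ] 0.336
30 False [550.43 278.45 135.42] [ -1.   -2.2 -10.9] [-0.32  0.38 -0.01] 0.333
40 False [550.56 278.64 145.49] [ -1.1  -1.2 -10.3] [-0.25  0.3  -0.02] 0.335
104.86696545227906 16.0917
```

View pics/s6.png

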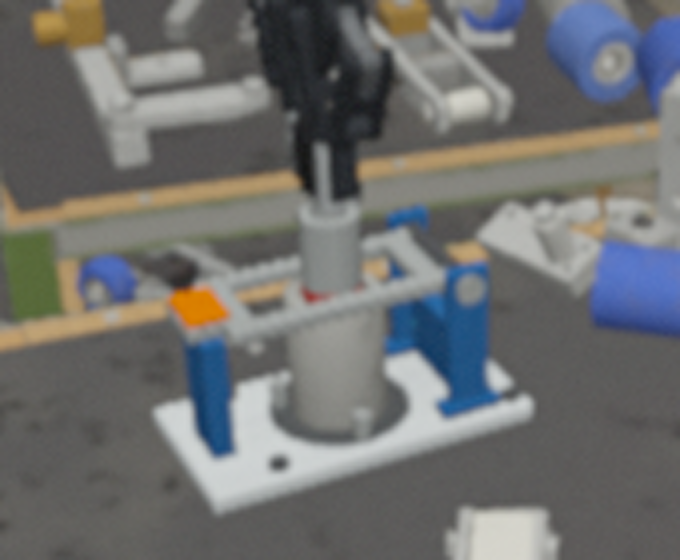

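```bash
python3 - <<'E'
from h import *
z0=104.87
r=manip.movel([550.3,278.3,z0+51],velocity=20,max_force=35)
manip.hold(.3)
o=manip.get_obs();print(r,np.round(o['eef_pos'],2),np.round(o['force'],1),np.round(o['moment'],2),round(o['grip_width'],3),np.abs(o['joint_velocities']).max())
a=manip.get_image('scene')[:,:,::-1];cv2.imwrite('pics/s7r.png',a);cv2.imwrite('pics/s7.png',cv2.resize(a[150:230,210:310],None,fx=7,fy=7,interpolation=2));
cv2.imwrite('pics/t7.png',manip.get_image('top')[:,:,::-1])
cv2.imwrite('pics/w7.png',manip.get_image('wrist')[:,:,::-1]);print(o['t'])
E
```

```text
False [550.57 278.67 156.27] [-0.4  0.7 -8.3] [ 0.28  0.06 -0.02] 0.336 0.0015099711957735787
17.1417
```

View pics/s7.png

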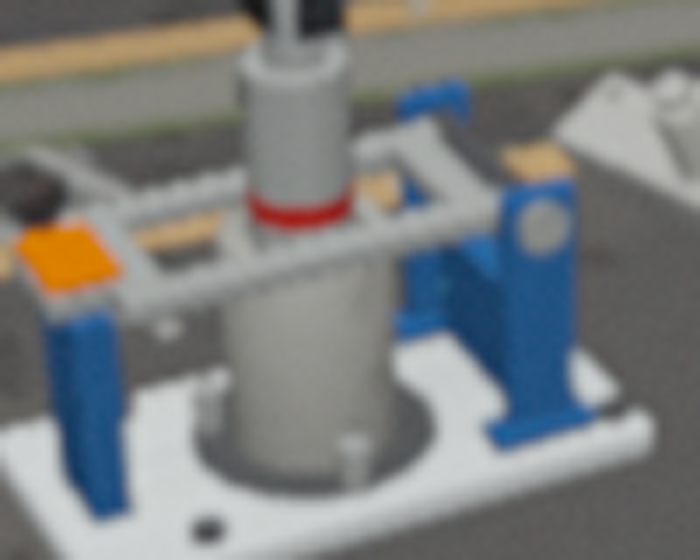

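View pics/w7.png

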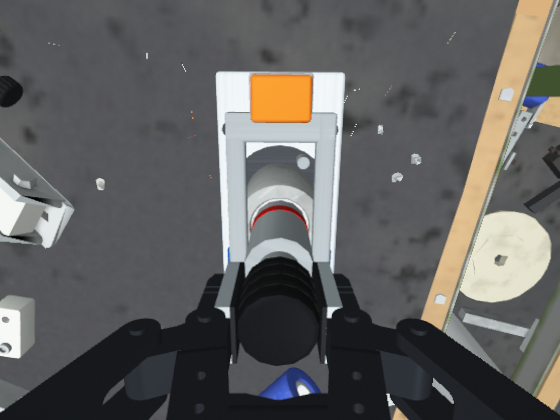

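View pics/t7.png

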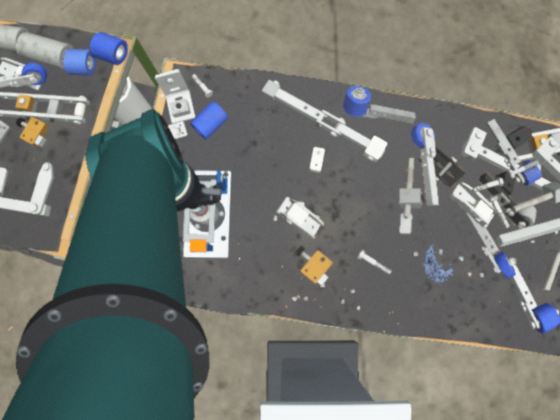

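```bash
python3 - <<'E'
from h import *
S=manip.camera_params('scene')
im=cv2.imread('pics/s7r.png').astype(int)
red=(im[...,2]-np.maximum(im[...,1],im[...,0]))
for col in (251,252,253,254): print(col,[(r,red[r,col]) for r in range(174,186)])
for z in (86,90,92,94,95,96,98,102,104): print(z,proj(S,[544.3,263.2,z]).round(1))
print('front of mouth rim back edge etc', proj(S,[550.5,278.5,86]))
E
```

```text
251 [(174, np.int64(-5)), (175, np.int64(-4)), (176, np.int64(-5)), (177, np.int64(-4)), (178, np.int64(7)), (179, np.int64(49)), (180, np.int64(106)), (181, np.int64(127)), (182, np.int64(78)), (183, np.int64(23)), (184, np.int64(-2)), (185, np.int64(-5))]
252 [(174, np.int64(-3)), (175, np.int64(-3)), (176, np.int64(-5)), (177, np.int64(-4)), (178, np.int64(8)), (179, np.int64(51)), (180, np.int64(107)), (181, np.int64(127)), (182, np.int64(76)), (183, np.int64(21)), (184, np.int64(-1)), (185, np.int64(-5))]
253 [(174, np.int64(-2)), (175, np.int64(-4)), (176, np.int64(-3)), (177, np.int64(-5)), (178, np.int64(8)), (179, np.int64(51)), (180, np.int64(106)), (181, np.int64(123)), (182, np.int64(69)), (183, np.int64(17)), (184, np.int64(-3)), (185, np.int64(-5))]
254 [(174, np.int64(-4)), (175, np.int64(-3)), (176, np.int64(-4)), (177, np.int64(-4)), (178, np.int64(10)), (179, np.int64(54)), (180, np.int64(107)), (181, np.int64(118)), (182, np.int64(61)), (183, np.int64(14)), (184, np.int64(-4)), (185, np.int64(-5))]
86 [252.3 186.4]
90 [252.2 184.7]
92 [252.1 183.9]
94 [252.1 183.1]
95 [252.1 182.7]
96 [252.  182.3]
98 [252.  181.4]
102 [251.9 179.8]
104 [251.8 179. ]
front of mouth rim back edge etc [252.02083331 182.41865339]
```

```bash
python3 - <<'E'
from h import *
o=manip.get_obs();print(np.round(o['eef_pos'],2),np.round(o['tool_rot'],4),np.round(o['force'],1),o['grip_width'],o['t'])
manip.job_done()
E
```

```text
[550.64 278.47 156.24] [ 2.e-04  1.e+00 -1.e-04 -8.e-04] [ 0.3  0.6 -5.5] 0.33466918385286853 17.2917
the job is handed in; nothing more can be done
```

I swung the frame fully down and drew the plug up 51 mm. I handed the job in at 17.3 s, still holding the plug upright in the bore.

- **Frame:** pressing on the pad stopped hard at 100.0 mm above the trolley, which is its fully-down height. The last pictures still show it down on the rest.
- **Plug:** the scene view puts the red band's lower edge at about 96 mm, or 9–10 mm above the rim. The arm's own travel gives 95.4 mm. By the plug's dimensions, the top of the rubber ring is then about 8 mm below the rim, still inside the bore. I could not see the ring directly.
- **At hand-in:** the tool was within about 0.1° of vertical and the grip was steady at 0.335. In the pictures the sleeve looked seated, though I took no height measurement of it. The loose parts had not moved.

**Check that disagreed:** the force reading stayed near zero while the frame swung down, although about 5 N was expected. The pictures and the hard stop confirmed that it had moved. During the draw the reading settled at 10–12 N of pull, at or just below the expected 11–15 N, and I saw no slip.

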